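Draw the shaft gauge and lock the head clamp with its hairpin clip

TASK

The clamped mallet head has been gauged and goes on to facing. First draw the shaft gauge up out of the head, turning it so that its lugs pass through the slot of the clamp bridge, and stand it upright, fully down, in the hole of its wooden block. Then push the half-started hairpin clip along the clamp arm, fully home, until its sprung leg snaps round the cross-drilled lock post, and leave everything else where it lies.

Things in the scene. Friction and masses are not known exactly. Their poses are not given: they have to be found in the camera images.
- fixture: fixed station: grey base plate, clamped beech mallet head (60 x 230 mm, top 72 mm above the bench) and toggle clamp. Origin on the bench under the axis of the head's shaft bore (25 mm across, 46 deep); z up, x from the bore along the clamp arm to the toggle, y along the head. Arm: flat steel bar 44 mm wide, its top 102 mm above the bench, x 27 to 187 mm, centred on y = 0
- slot (a point): centre of the slot in the clamp's bridge plate, straight over the bore, at the plate's top (level with the arm's top); axes as the fixture. Plate 8 mm thick, 54 (x) by 92 mm (y), on four short legs on the head. Slot 26 mm along x, 48 mm along y: the gauge's lugs pass only while they lie along the fixture's y, within about 0.3 rad
- toggle (a point): top of the toggle clamp's cheeks, 117 mm above the bench, 188 mm from the bore along the arm; axes as the fixture. The cheeks reach 25 mm to either side along x and 28 mm along y; the handle runs on to 130 mm beyond this point along x, nowhere higher than the cheeks
- gauge: nickel-plated shaft gauge, loose, about 350 g, standing in the bore with its foot 26 mm above the bench. Origin at the foot's centre, z up. Round plug 22 mm across, 0 to 100 mm; two lugs, together a bar 42 mm long (x), 12 mm thick (y), at 52 to 60 mm: hidden under the bridge plate with 8 mm of play, lying across its slot at the start. Half a turn makes no difference
- gauge_tab (a point): middle of the gauge's flat grip tab, 124 mm above the foot, where to pinch it across its 12 mm thickness; axes as the gauge. The tab is 36 mm wide (x), 12 mm thick (y), from 100 to 144 mm above the foot, parallel to the lugs
- clip: sprung hairpin clip (R-clip) of 5 mm steel wire, 94 mm long, 45 g, lying flat on the arm. x along the straight leg from loop to tip, z up; origin on the arm's top under the leg's seat point. Straight leg at y = 0, tip at x = 42 mm, at the start already in the post's cross hole. Sprung leg on the +y side: flared end at x = 25, hump at 13 mm, bow round the seat at 0
- clip_seat (a point): seat point on the axis of the clip's straight leg, 5 mm above the arm's top: lies at the point post_hole when the clip is home. It starts 28 to 38 mm short of it. The flare meets the post 26 mm before home, the push rises to about 8 to 12 N some 20 to 13 mm before home, then drops to almost nothing as the leg snaps over; just past home it climbs again, to 12 N and more
- clip_loop (a point): rearmost point of the clip's loop at half its height, where to push, along the clip's x: 51 mm behind the seat point and 6 mm to +y of the straight leg. The loop is a double coil, a disc 26 mm across and 10 mm high, resting on the arm. At the start it lies 18 to 28 mm from the bore's axis, so the standing gauge leaves no room behind it
- clip_arm (a joint): opening of the clip's sprung leg about its loop: 0 relaxed, about 0.07 while riding over the post, near 0 again when snapped home (rad)
- post_hole (a point): centre of the cross hole of the lock post, on the post's axis, 107 mm from the bore along the arm and 5 mm above the arm's top; x axis along the hole, the direction of the push. Post 18 mm across, its top 21 mm above the arm; hole 7 mm wide and 7.5 mm high
- gauge_block: fixed dark wooden block 80 x 80 x 52 mm high with one round hole in its top, on the left or the right of the fixture; origin under its centre
- block_hole (a point): centre of the hole's mouth at the block's top; hole 29 mm across and 42 mm deep, so the foot of a gauge fully down is 10 mm above the bench
- peg_tray: fixed open plywood tray of small pegs, 100 x 80 x 45 mm high, on the other side of the fixture; leave alone
- face_disc: flat black composite face disc, 56 mm across, 10 mm thick, lying on top of one end of the clamped mallet head; origin under its centre; leave alone
- hornbeam_peg: tapered hornbeam peg standing upright, 40 mm across at the foot, 25 mm at the top, 120 mm tall; origin under its foot; leave alone
- glue_bottle: closed white glue bottle, 58 mm across, 150 mm tall; origin under its foot; leave alone
- ferrule: brass ferrule ring, 36 mm across, 22 mm tall; origin under its centre; leave alone
- hammer: small hammer with a beech handle, 240 mm long, lying; x axis from handle to head; leave alone
- try_square: try square lying flat, 130 mm stock along x and 150 mm steel blade along y; leave alone
- spare_head: spare beech mallet head lying on the bench, 58 x 220 x 58 mm, long along y; origin under its centre; leave alone

How it is judged:
On the way, in this order (a step that is already met when the one before it is completed fails the run):
1. the shaft gauge has been drawn up until its foot is clear of the bridge plate (z of gauge in the frame of slot above 0.003 m), for 0.1 s.
2. the shaft gauge stands in the hole of its block (horizontal distance between gauge and block_hole below 0.008 m and z of gauge in the frame of block_hole below -0.036 m and angle between gauge's own z axis and vertical below 0.2 rad), for 0.2 s.
3. the clip is home on the lock post, its sprung leg snapped round it (distance between clip_seat and post_hole below 0.004 m and angle between the x axis of clip and the x axis of fixture, either way round below 0.15 rad and angle between clip's own z axis and vertical below 0.15 rad and value of joint clip_arm below 0.035 rad), for 0.2 s.
At the end, for the whole second after the job is handed in: Gauge at rest in the block's hole: foot within 8 mm of its axis, 36 mm or more below the mouth, leaning under 0.2 rad. Clip at rest: seat point within 4 mm of the post hole's centre, within 0.15 rad of the arm's line and of flat, sprung leg under 0.035 rad (all of step 2 and all of step 3 and linear speed of each of gauge, clip below 0.02 m/s); the robot touches nothing.
It fails at once if a bystander (face disc, peg, bottle, ferrule, hammer, square or spare head) is moved more than 25 mm (distance of any of face_disc, hornbeam_peg, glue_bottle, ferrule, hammer, try_square, spare_head from where it was at the start of the episode above 0.025 m).
It also fails if it takes over 51 s, if anything falls off the work surface, if the arm or the gripper's body presses on something with over 40 N, if the wrist force passes 120 N, or if a joint passes its speed limit or range.

ROBOT

A 6-joint arm with a two-finger parallel gripper is mounted at the origin on the work surface. World frame = base frame: x ahead of the robot, y to its left, z up, the work surface at z = 0. Lengths are in m, angles in rad, forces in N, time in s.
With the tool pointing down it reaches from about 0.3 to 0.775 m from the base axis. Payload 14.6 kg.
Tool frame: the origin (TCP) lies between the finger pads; the fingertips stand 19 mm ahead of it and the grasp point (between the pads) is the TCP; z points along the fingers, y is the direction in which the jaws open and shut (so a half turn about z gives the same grasp; the last joint's range is limited). The gripper opens to 94 mm and grips with 3 to 60 N. Pads are 16 mm wide; open, the fingers measure 119 mm over their backs; the gripper's body (75 mm by 177 mm) begins 78 mm behind the grasp point.
Start: joints at [-1.239, 0.3, 1.521, -0, 1.321, -0.067], TCP at [0.214, -0.507, 0.224] pointing down, gripper open.
Joint ranges: [-3.03, 3.03], [-0.79, 2.21], [0.23, 2.52], [-1.04, 4.18], [0, 3.07], [-2.55, 2.55]. Speed limits (rad/s): [2.22, 2.22, 2.57, 3.14, 3.14, 3.14].

INTERFACE

Orientations are given as [roll, pitch, yaw] about the fixed x, y, z axes, in that order (R = Rz(yaw) Ry(pitch) Rx(roll)).
In Python, from station import telemetry, vision, ctrl gives the robot as it stands. The module is installed in compiled form; this text tells all that it offers.
- The arm moves only by the shell command python3 -m creep 'ROWS' [FORCE]. ROWS is JSON, a list of rows, each a list of 3 entries, a list of its own where there are three numbers: the shift along the tool's x, y, z in units of 50 mm (1.0 is 50 mm), then the turn about the tool's z in units of 8 degrees (1.0 is 8 degrees), then the opening, from 0 (shut) to 1 (fully open). In form: [[[tx, ty, tz], twist, gripper], ...]. A call has 1 to 12 rows; each row is the pose to reach, as a shift and turn from the pose commanded when the call began, along the tool's axes at that moment; what a row does not reach only later rows make up. A row lasts 1/10 s, in which the tool goes at most 50 mm and 8.59 degrees, less where a joint would pass 70% of its speed; a pose out of reach is approached as far as the arm can. A call with a gripper value outside its range is refused whole. The fingers move at their own pace and stop on an object; FORCE is the grip in N (left out, the last holds). Time passes only in rows, so rows that repeat a pose let the fingers close. It gives the time, the measured TCP pose, the force and the opening at its end, in the units of the state.
- telemetry.get_obs(): the state, without advancing time (a new reading comes with each control period).
- vision.camera(name): name is "side" or "top"; returns a dict with "img" (420x560x3 uint8, red, green, blue), "depth" (420x560 float32, m along the optical axis (not along the pixel's ray), 0 where there is no reading), "vertical_fov" (degrees; the focal length in pixels is half the picture's height over the tangent of half this angle, whatever the lens; pixels are square), "cx", "cy" (the principal point, pixels), "dist" ([k1, k2, p1, p2, k3] as OpenCV has them; the pictures are not rectified), "extrinsics" (4x4, takes a point from camera to world coordinates). Camera axes: x right, y down, z forward; pixel columns grow to the right and rows downward; lengths in m; the calibration is good to about 2 mm. A picture is of the moment at which its call begins.
- ctrl.hand_in(): hands the job in, once; it reports no verdict.
The state is a dict: "time_s": time; "qpos": joint angles; "joint_vel": joint speeds; "tau": joint torques, N m; "ee_pos": TCP position; "eef_rot": TCP orientation; "force": force on the tool from outside, world axes, zero at the start; "moment": the same for the moment, N m; "grip_width": finger opening in m.
Only numpy, scipy, OpenCV 4.12 (cv2) and the standard library are available. Lean on these libraries where they do the work, as an engineer would, in place of code of your own. Each camera call takes 0.05 s, during which the arm holds its last target.

## Working session

There is one attempt and no reset: what is moved stays moved. The work goes in short steps, Python scripts to look and compute and a shell command to move; the robot and the scene stay as the last step left them, time stands still between calls to the robot, and variables do not carry over. Pictures are saved under pics/ and viewed, and the job is handed in when it is done.

```bash
mkdir -p pics
python3 - <<'E'
from station import telemetry, vision
import cv2,numpy as np
print(telemetry.get_obs())
for n in("top","side"):
    c=vision.camera(n); cv2.imwrite(f"pics/{n}0.png",c["img"][:,:,::-1]); np.savez(f"pics/{n}0.npz",**c)
    print({k:v for k,v in c.items() if k not in("img","depth")})
E
```

```text
{'time_s': 0.0, 'qpos': array([-1.23860989e+00,  3.00482260e-01,  1.52157240e+00, -2.07178674e-05,
        1.32068018e+00, -6.66136071e-02]), 'joint_vel': array([ 0.00034962,  0.00034672,  0.00072693, -0.00298445,  0.00086098,
        0.00139514]), 'tau': array([ 9.93416070e-04, -5.31802905e+01, -3.52731979e+01,  7.09346356e-02,
        2.43740890e-02, -1.27939261e-04]), 'ee_pos': array([ 0.21348163, -0.50662542,  0.22388386]), 'eef_rot': array([-3.14045166e+00, -5.60063651e-05,  3.98805148e-01]), 'force': array([ 1.1811921 , -0.62480557, -0.35712934]), 'moment': array([ 0.00600023,  0.05626355, -0.09755507]), 'grip_width': 0.0938392694106664}
{'vertical_fov': 42.688953093951255, 'cx': 281.6007362887667, 'cy': 207.18818842794877, 'dist': array([-0.08933327,  0.        ,  0.        ,  0.        ,  0.        ]), 'extrinsics': array([[ 0.01587803, -0.98721831,  0.15858085,  0.35820745],
       [-0.99977785, -0.01787425, -0.0111696 ,  0.00949144],
       [ 0.01386135, -0.15836827, -0.98728281,  1.57529797],
       [ 0.        ,  0.        ,  0.        ,  1.        ]])}
{'vertical_fov': 53.06861995503057, 'cx': 281.9194570464236, 'cy': 209.22630390922515, 'dist': array([0.02310654, 0.        , 0.        , 0.        , 0.        ]), 'extrinsics': array([[-0.9826531 , -0.11220164,  0.14766065,  0.43018681],
       [-0.18529934,  0.62644732, -0.75711816,  0.87999565],
       [-0.00755171, -0.77134593, -0.6363713 ,  0.83153335],
       [ 0.        ,  0.        ,  0.        ,  1.        ]])}
```

View pics/top0.png

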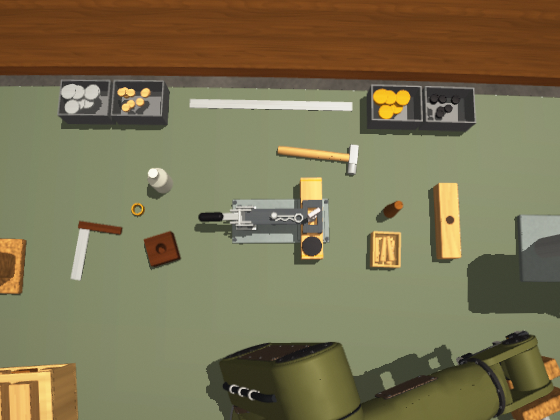

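View pics/side0.png

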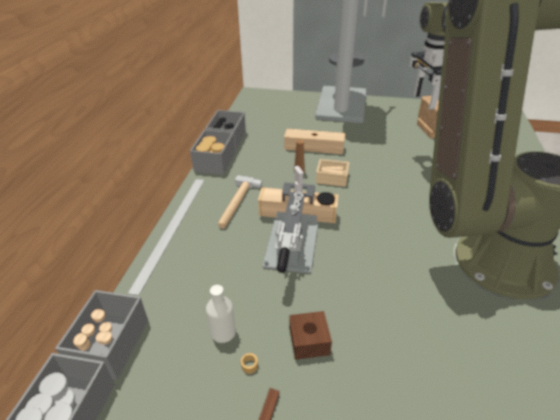

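```bash
cat > h.py <<'E'
import numpy as np,cv2
def K(c):
    f=210/np.tan(np.radians(c["vertical_fov"])/2); return np.array([[f,0,c["cx"]],[0,f,c["cy"]],[0,0,1.]])
def load(p): return dict(np.load(p))
def atz(c,u,v,z):
    p=cv2.undistortPoints(np.array([[[u,v]]],float),K(c),c["dist"])[0,0]
    E=c["extrinsics"]; d=E[:3,:3]@[p[0],p[1],1]; o=E[:3,3]; return o+d*(z-o[2])/d[2]
def dep(c,u,v):
    z=float(c["depth"][int(round(v)),int(round(u))]); p=cv2.undistortPoints(np.array([[[u,v]]],float),K(c),c["dist"])[0,0]
    E=c["extrinsics"]; return E[:3,:3]@[p[0]*z,p[1]*z,z]+E[:3,3]
def proj(c,P):
    E=c["extrinsics"]; R=E[:3,:3].T; t=-R@E[:3,3]
    return cv2.projectPoints(np.array(P,float).reshape(-1,1,3),cv2.Rodrigues(R)[0],t,K(c),c["dist"])[0][:,0]
def crop(c,x0,y0,x1,y1,s,name):
    im=cv2.resize(c["img"][y0:y1,x0:x1,::-1],None,fx=s,fy=s,interpolation=cv2.INTER_CUBIC)
    st=10
    for x in range((x0+9)//10*10,x1,st): cv2.line(im,((x-x0)*s,0),((x-x0)*s,6 if x%50 else 14),(0,0,255),1); x%20==0 and cv2.putText(im,str(x),((x-x0)*s,24),0,.4,(0,0,255),1)
    for y in range((y0+9)//10*10,y1,st): cv2.line(im,(0,(y-y0)*s),(6,(y-y0)*s),(0,0,255),1); y%20==0 and cv2.putText(im,str(y),(8,(y-y0)*s+4),0,.4,(0,0,255),1)
    cv2.imwrite("pics/"+name,im)
E
python3 - <<'E'
from h import *
t=load("pics/top0.npz"); s=load("pics/side0.npz")
crop(t,190,165,340,270,5,"tA.png")
crop(t,130,150,190,290,4,"tB.png")
crop(s,250,150,350,270,5,"sA.png")
E
```

```text
(no output)
```

View pics/tA.png

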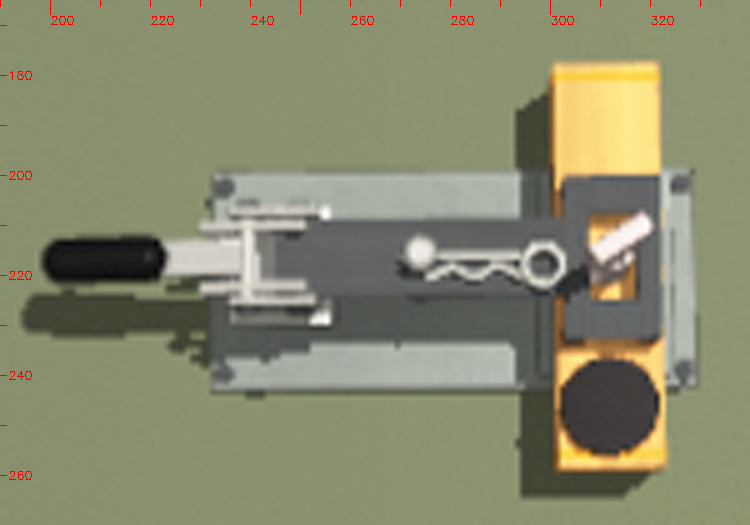

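View pics/tB.png

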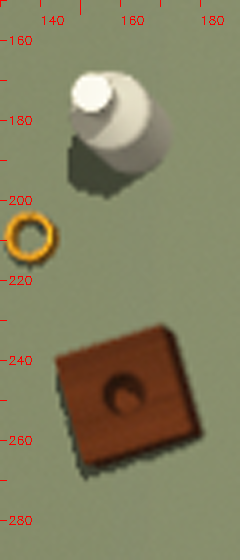

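View pics/sA.png

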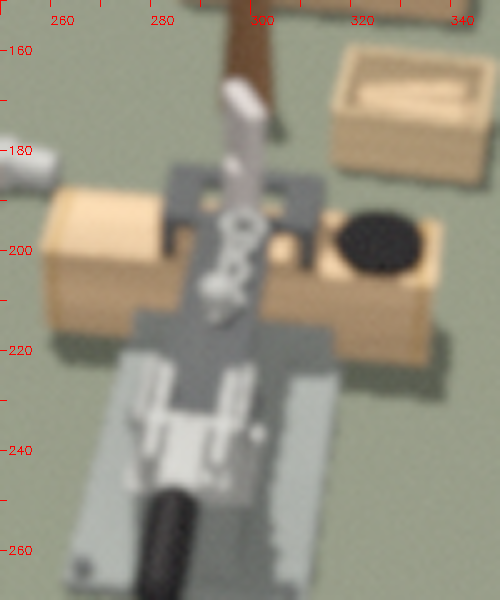

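Run:
```python
from h import *
np.set_printoptions(precision=4,suppress=True)
t=load("pics/top0.npz"); s=load("pics/side0.npz")
def P(n,u,v,z): print(n,atz(t,u,v,z),dep(t,u,v))
P("plateTL",302,200.5,.102);P("plateTR",321,200.5,.102);P("plateBR",321,233,.102);P("plateBL",302.3,233,.102)
P("slotTL",307.5,207.5,.102);P("slotTR",317,207.5,.102);P("slotBL",308,225.5,.102);P("slotBR",317,225,.102)
P("post",273.8,215.2,.123);P("loop",298.5,217.8,.107)
P("armT",255,209,.102);P("armT2",295,209,.102);P("armB",265,224,.102);P("armB2",295,224.5,.102)
P("tab1",308.3,216,.17);P("tab2",319.5,209,.17);P("tabmid",313.8,212.2,.17)
P("tL",307.3,214.2,.17);P("tB",309.3,217,.17);P("tT",318,207.2,.17);P("tR",320.3,210.5,.17)
P("disc",312,246,.082)
for a in[(144,240),(170.5,231),(180,257.5),(153,266)]: P("blk",*a,.052)
P("hole",160.7,248.8,.052)
P("headTL",300.5,178,.072);P("headTR",321.5,178,.072);P("headBL",301.2,259,.072);P("headBR",322,259,.072)
def S(n,u,v,z): print(n,atz(s,u,v,z),dep(s,u,v))
S("blkhole",309.5,328.5,.052)
S("tabtop",294+2,168.5,.17);S("tabtopL",293.5,166.5,.17);S("tabtopR",299,171.5,.17)
S("post",289.5,206.5,.123)
S("disc",325,199,.082)
```

```text
plateTL [ 0.6147 -0.0637  0.102 ] [ 0.6158 -0.064   0.096 ]
plateTR [ 0.6157 -0.1167  0.102 ] [ 0.6167 -0.1172  0.0963]
plateBR [ 0.5247 -0.1171  0.102 ] [ 0.5265 -0.1185  0.0857]
plateBL [ 0.5238 -0.0654  0.102 ] [ 0.5271 -0.0669  0.0725]
slotTL [ 0.5953 -0.0792  0.102 ] [ 0.6007 -0.0812  0.0681]
slotTR [ 0.5958 -0.1056  0.102 ] [ 0.5853 -0.1005  0.1669]
slotBL [ 0.5449 -0.081   0.102 ] [ 0.5449 -0.081   0.102 ]
slotBR [ 0.5467 -0.1059  0.102 ] [ 0.547  -0.1061  0.0997]
post [0.5689 0.014  0.123 ] [0.5689 0.014  0.1236]
loop [ 0.5652 -0.0542  0.107 ] [ 0.5667 -0.0547  0.0964]
armT [0.5884 0.0665 0.102 ] [0.5885 0.0666 0.1012]
armT2 [ 0.5904 -0.0445  0.102 ] [ 0.5905 -0.0445  0.1017]
armB [0.547  0.0379 0.102 ] [0.5471 0.0379 0.1016]
armB2 [ 0.5471 -0.045   0.102 ] [ 0.5479 -0.0452  0.0953]
tab1 [ 0.5616 -0.0774  0.17  ] [ 0.5619 -0.0775  0.1682]
tab2 [ 0.5809 -0.107   0.17  ] [ 0.5913 -0.1124  0.1044]
tabmid [ 0.572  -0.0919  0.17  ] [ 0.5719 -0.0918  0.1707]
tL [ 0.5664 -0.0747  0.17  ] [ 0.5773 -0.0791  0.0963]
tB [ 0.559 -0.08   0.17 ] [ 0.5592 -0.0802  0.1683]
tT [ 0.5856 -0.102
[... 279 characters left out ...]
4564 0.2862 0.0036]
blk [0.4278 0.3535 0.052 ] [ 0.4302  0.3655 -0.0015]
hole [0.4769 0.3339 0.052 ] [0.4801 0.3426 0.0108]
headTL [ 0.6852 -0.0602  0.072 ] [ 0.7021 -0.0638 -0.0057]
headTR [ 0.6864 -0.1204  0.072 ] [ 0.7021 -0.1267 -0.0002]
headBL [ 0.4541 -0.0646  0.072 ] [ 0.4558 -0.0659  0.0454]
headBR [ 0.455  -0.1228  0.072 ] [ 0.4597 -0.1294 -0.0022]
blkhole [0.4772 0.3404 0.052 ] [0.4785 0.3259 0.031 ]
tabtop [ 0.5781 -0.09    0.17  ] [ 0.5792 -0.0971  0.1652]
tabtopL [ 0.5866 -0.0987  0.17  ] [ 0.6212 -0.3149  0.0238]
tabtopR [ 0.5675 -0.0768  0.17  ] [ 0.5678 -0.0789  0.1686]
post [0.5768 0.0222 0.123 ] [0.5775 0.0184 0.1198]
disc [ 0.4905 -0.0791  0.082 ] [ 0.4907 -0.0824  0.0794]
```

The top view shows the fixture with its arm running left. The bore and slot are at about px (312,216), the post at (274,215), the loop at (298.5,218) and the block hole at (161,249). In world coordinates that puts the bore at about (0.5705, -0.0925), the fixture yaw at about 91° and the tab at about -57°, with the tab top at 0.170 as it should be.

```bash
cat >> h.py <<'E'
from scipy.spatial.transform import Rotation as Ro
def go(target,yawdeg=None):
    "shift in tool axes/units from current measured pose"
    from station import telemetry
    o=telemetry.get_obs(); R=Ro.from_euler("xyz",o["eef_rot"]).as_matrix()
    sh=R.T@(np.array(target)-o["ee_pos"])/.05
    y=np.degrees(np.arctan2(R[1,0],R[0,0]))
    print("shift",sh.round(3),"yaw now",round(y,2),"" if yawdeg is None else "twist %.3f"%(-(((yawdeg-y)+180)%360-180)/8))
    print("t",round(o["time_s"],2),"pos",o["ee_pos"].round(4),"F",o["force"].round(2),"w",round(o["grip_width"],4),"q",o["qpos"].round(2))
E
python3 -c "
from h import *
go([.5715,-.0922,.225],123)"
```

```text
shift [ 9.816 -4.858 -0.016] yaw now 22.85 twist -12.519
t 0.1 pos [ 0.2135 -0.5066  0.2239] F [0.62 1.03 1.11] w 0.0937 q [-1.24  0.3   1.52 -0.    1.32 -0.07]
```

```bash
python3 -m creep '[[[0.9,-0.45,0],-1.05,1],[[1.8,-0.9,0],-2.1,1],[[2.7,-1.34,0],-3.15,1],[[3.6,-1.78,0],-4.2,1],[[4.5,-2.23,0],-5.25,1],[[5.4,-2.67,0],-6.3,1],[[6.3,-3.12,0],-7.35,1],[[7.2,-3.56,0],-8.4,1],[[8.1,-4.0,0],-9.45,1],[[8.8,-4.36,0],-10.5,1],[[9.4,-4.65,0],-11.55,1],[[9.816,-4.858,0],-12.52,1]]' 20; python3 -c "
from h import *
go([.5715,-.0922,.225],123)"
```

```text
time_s: 1.3
ee_pos: [0.5725, -0.0904, 0.2239]
eef_rot: [-3.141, -0.001, 2.154]
force: [-1.1, 0.0, -0.2]
grip_width: 0.0939
shift [-0.019 -0.037 -0.021] yaw now 123.44 twist 0.055
t 1.3 pos [ 0.5725 -0.0904  0.2239] F [-1.11  0.   -0.22] w 0.0939 q [-0.22  0.37  1.43  0.    1.34 -0.8 ]
```

```bash
python3 -m creep '[[[-0.02,-0.04,0.3],0.05,1],[[-0.02,-0.04,0.7],0.05,1],[[-0.02,-0.04,1.1],0.05,1],[[-0.02,-0.04,1.4],0.05,1],[[-0.02,-0.04,1.48],0.05,1],[[-0.02,-0.04,1.48],0.05,1]]'; python3 -c "
from h import *
go([.5715,-.0922,.15],123)
from station import vision
for n in ('side','top'):
  c=vision.camera(n); np.savez('pics/%s1.npz'%n,**c)
crop(load('pics/side1.npz'),250,120,350,240,5,'s1.png')
crop(load('pics/top1.npz'),270,170,370,250,6,'t1.png')"
```

```text
time_s: 1.9
ee_pos: [0.5702, -0.0943, 0.1501]
eef_rot: [-3.141, -0.001, 2.14]
force: [0.3, -0.5, -0.1]
grip_width: 0.0941
shift [0.022 0.044 0.002] yaw now 122.61 twist -0.049
t 1.9 pos [ 0.5702 -0.0943  0.1501] F [ 0.33 -0.51 -0.06] w 0.0941 q [-0.23  0.43  1.52 -0.    1.19 -0.8 ]
```

View pics/s1.png

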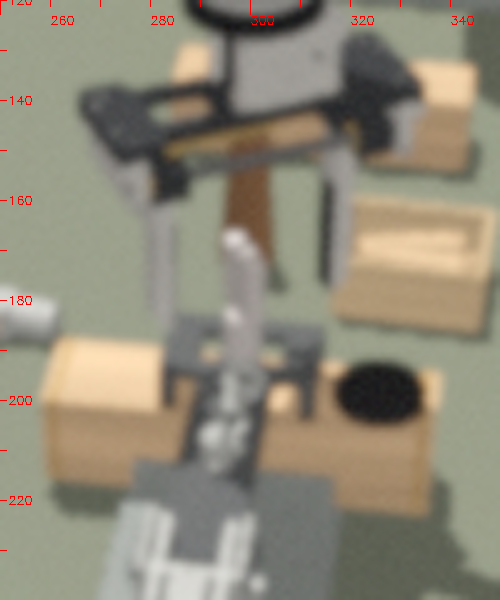

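View pics/t1.png

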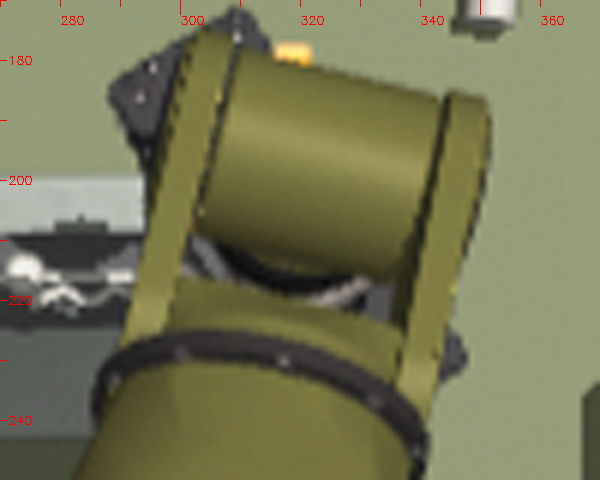

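The side view shows the fingers straddling the tab, with the finger tips at px (281,183) and (316,177) and the tab at (297,175). Next I close.

```bash
python3 -m creep '[[[0.02,0.04,0],-0.05,0.6],[[0.02,0.04,0],-0.05,0.3],[[0.02,0.04,0],-0.05,0.1],[[0.02,0.04,0],-0.05,0],[[0.02,0.04,0],-0.05,0],[[0.02,0.04,0],-0.05,0],[[0.02,0.04,0],-0.05,0],[[0.02,0.04,0],-0.05,0]]' 30; python3 -c "
from h import *
go([.5715,-.0922,.15],123)"
```

```text
time_s: 2.8
ee_pos: [0.5715, -0.0924, 0.1504]
eef_rot: [-3.142, -0.0, 2.147]
force: [-0.3, 0.2, 0.0]
grip_width: 0.0333
shift [0.004 0.002 0.009] yaw now 123.01 twist 0.001
t 2.8 pos [ 0.5715 -0.0924  0.1504] F [-0.27  0.2   0.05] w 0.0333 q [-0.22  0.43  1.52  0.    1.19 -0.8 ]
```

```bash
python3 -m creep '[[[0,0,0],0,0],[[0,0,0],0,0],[[0,0,0],0,0],[[0,0,0],0,0],[[0,0,0],0,0],[[0,0,0],0,0]]' 30; python3 -c "
from h import *
go([.5715,-.0922,.15],181)"
```

```text
time_s: 3.4
ee_pos: [0.5715, -0.0924, 0.1504]
eef_rot: [-3.141, -0.0, 2.147]
force: [-1.0, 0.0, -0.1]
grip_width: 0.0119
shift [0.004 0.003 0.008] yaw now 123.01 twist -7.249
t 3.4 pos [ 0.5715 -0.0924  0.1504] F [-1.01  0.   -0.15] w 0.0119 q [-0.22  0.43  1.52 -0.    1.19 -0.8 ]
```

```bash
python3 -m creep '[[[0,0,-0.06],0,0],[[0,0,-0.06],-0.8,0],[[0,0,-0.06],-1.7,0],[[0,0,-0.06],-2.6,0],[[0,0,-0.06],-3.5,0],[[0,0,-0.06],-4.4,0],[[0,0,-0.06],-5.3,0],[[0,0,-0.06],-6.2,0],[[0,0,-0.06],-6.9,0],[[0,0,-0.06],-7.25,0],[[0,0,-0.06],-7.25,0],[[0,0,-0.06],-7.25,0]]'; python3 -c "
from h import *
go([.5705,-.0922,.153],181)
from station import telemetry,vision
print(telemetry.get_obs()['moment'])
for n in ('side',):
  c=vision.camera(n); np.savez('pics/%s2.npz'%n,**c)
crop(load('pics/side2.npz'),250,120,350,240,5,'s2.png')"
```

```text
time_s: 4.6
ee_pos: [0.5715, -0.0924, 0.1533]
eef_rot: [3.142, -0.0, -3.126]
force: [-0.2, 0.0, -3.4]
grip_width: 0.0118
shift [0.019 0.004 0.007] yaw now -179.09 twist -0.011
t 4.6 pos [ 0.5715 -0.0924  0.1533] F [-0.2   0.01 -3.36] w 0.0118 q [-0.22  0.43  1.52  0.    1.2  -1.81]
[ 0.0796404  -0.17423015 -0.01340465]
```

View pics/s2.png

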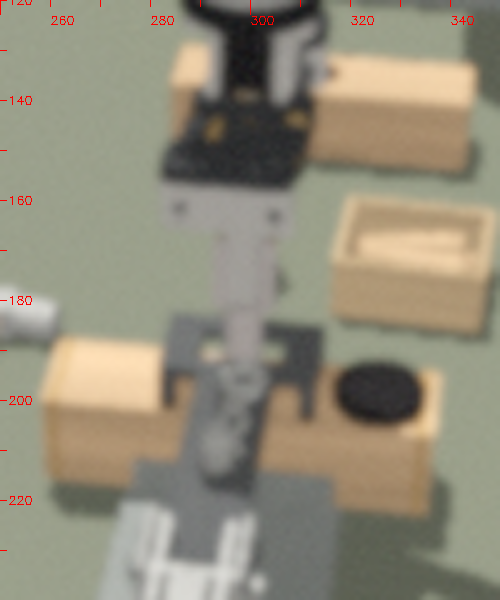

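The tab now faces along the slot at px (296,175). The force reads 3.4 N, which is the gauge's weight, and nothing is jammed. I draw it up slowly while watching the force.

```bash
python3 -m creep '[[[0,0,-0.08],0,0],[[0,0,-0.16],0,0],[[0,0,-0.24],0,0],[[0,0,-0.32],0,0],[[0,0,-0.4],0,0],[[0,0,-0.5],0,0]]'; python3 -c "
from h import *
go([.5705,-.0922,.263],181)"
```

```text
time_s: 5.25
ee_pos: [0.5715, -0.0924, 0.1788]
eef_rot: [-3.142, -0.0, -3.124]
force: [-0.0, -0.2, -3.1]
grip_width: 0.0115
shift [ 0.02   0.004 -1.684] yaw now -178.99 twist 0.001
t 5.25 pos [ 0.5715 -0.0924  0.1788] F [-0.04 -0.15 -3.12] w 0.0115 q [-0.22  0.4   1.49 -0.    1.25 -1.81]
```

```bash
python3 -m creep '[[[0,0,-0.2],0,0],[[0,0,-0.4],0,0],[[0,0,-0.6],0,0],[[0,0,-0.8],0,0],[[0,0,-1.0],0,0],[[0,0,-1.2],0,0],[[0,0,-1.4],0,0],[[0,0,-1.6],0,0],[[0,0,-1.8],0,0],[[0,0,-1.8],0,0],[[0,0,-1.8],0,0]]'; python3 -c "
from h import *
go([.4775,.3365,.268],181)
from station import vision
for n in ('side','top'):
  c=vision.camera(n); np.savez('pics/%s3.npz'%n,**c)
crop(load('pics/side3.npz'),240,90,360,240,4,'s3.png')
crop(load('pics/top3.npz'),190,165,340,270,5,'t3.png')"
```

```text
time_s: 6.35
ee_pos: [0.5715, -0.0924, 0.2684]
eef_rot: [-3.142, -0.0, -3.124]
force: [-0.3, -0.2, -3.8]
grip_width: 0.0116
shift [1.729e+00 8.610e+00 7.000e-03] yaw now -178.99 twist 0.001
t 6.35 pos [ 0.5715 -0.0924  0.2684] F [-0.34 -0.22 -3.83] w 0.0116 q [-0.22  0.34  1.37 -0.    1.43 -1.81]
```

View pics/s3.png

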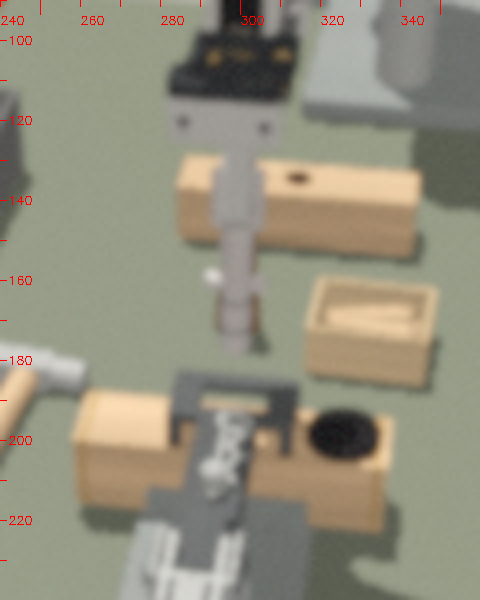

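```bash
python3 -c "
from h import *
c=load('pics/side0.npz');crop(c,280,305,345,365,9,'sB.png')
c=load('pics/top0.npz');crop(c,138,225,188,272,10,'tC.png')"
```

```text
(no output)
```

View pics/sB.png

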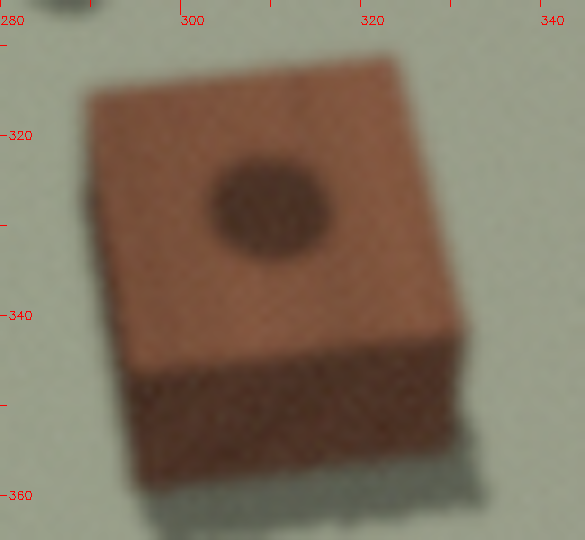

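View pics/tC.png

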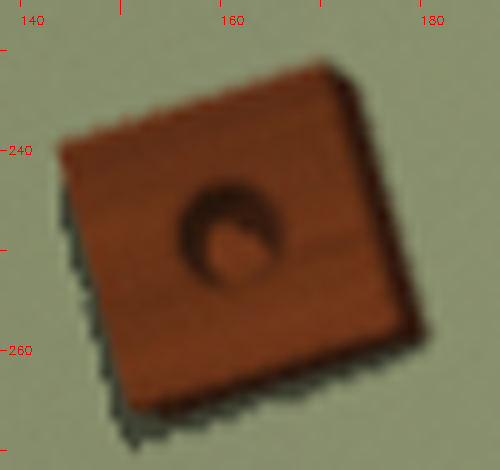

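```bash
python3 -c "
from h import *
np.set_printoptions(precision=4,suppress=True)
t=load('pics/top3.npz'); s=load('pics/side3.npz')
print('top hole',atz(t,160.45,248.05,.052),'side hole',atz(s,309.6,327.6,.052))
a=np.linspace(0,2*np.pi,40); 
print('side blk corners ctr', np.mean([atz(s,u/9+279.5,v/9+304.5,.052) for u,v in((90,93),(397,58),(464,330),(132,370))],0))
def foot(z,r): return np.c_[.5715+r*np.cos(a),-.0924+r*np.sin(a),0*a+z]
for z,r in((.144,.011),(.244,.011)):
  p=proj(s,foot(z,r)); print(z,'side min/max',p.min(0),p.max(0)); p=proj(t,foot(z,r)); print('top',p.min(0),p.max(0))
print('lug', proj(s,[[.5505,-.0924,.2],[.5925,-.0924,.2]]))
crop(s,280,130,320,185,10,'s3b.png')
crop(t,290,180,340,235,10,'t3b.png')
"
```

```text
top hole [0.4791 0.3347 0.052 ] side hole [0.4773 0.3381 0.052 ]
side blk corners ctr [0.4774 0.3382 0.052 ]
0.144 side min/max [294.423  173.6767] [302.1658 178.1306]
top [309.2156 209.8071] [317.3588 217.873 ]
0.244 side min/max [294.8506 143.1885] [303.0331 147.4398]
top [311.7874 203.7016] [320.5246 212.3425]
lug [[306.2077 159.8968]
 [291.1353 158.4563]]
```

View pics/s3b.png

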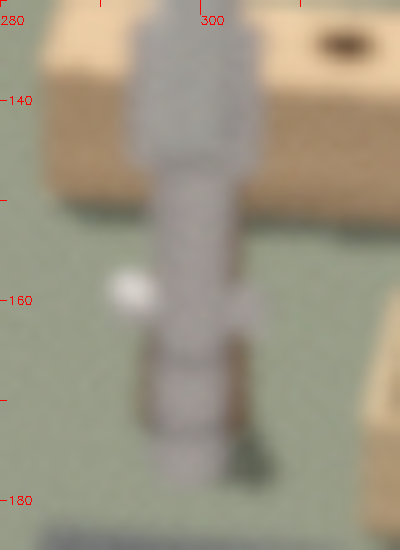

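View pics/t3b.png

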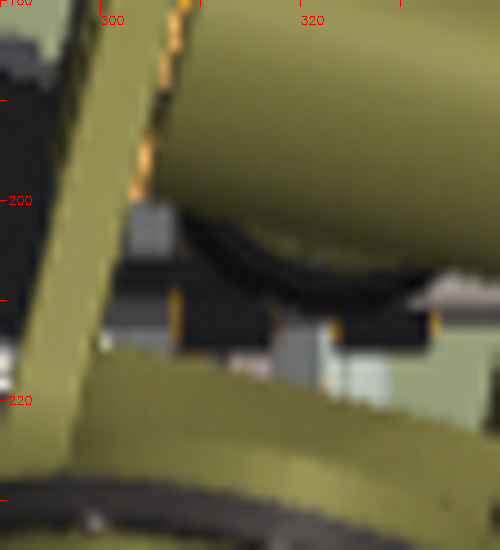

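```bash
python3 -m creep '[[[0.1,0.5,0],0,0],[[0.25,1.2,0],0,0],[[0.4,2.0,0],0,0],[[0.56,2.8,0],0,0],[[0.74,3.7,0],0,0],[[0.92,4.6,0],0,0],[[1.1,5.5,0],0,0],[[1.28,6.4,0],0,0],[[1.44,7.2,0],0,0],[[1.57,7.85,0],0,0],[[1.67,8.3,0],0,0],[[1.72,8.61,0],0,0]]'; python3 -m creep '[[[0,0,0.5],0,0],[[0,0,0.8],0,0],[[0,0,1.1],0,0],[[0,0,1.3],0,0],[[0,0,1.3],0,0],[[0,0,1.3],0,0]]'; python3 -c "
from h import *
np.set_printoptions(precision=4,suppress=True)
go([.478,.3366,.203],181)
from station import vision
for n in ('side','top'):
  c=vision.camera(n); np.savez('pics/%s4.npz'%n,**c)
s=load('pics/side4.npz');crop(s,275,270,350,365,6,'s4.png')
t=load('pics/top4.npz');crop(t,120,200,210,290,6,'t4.png')
from station import telemetry
x,y,z=telemetry.get_obs()['ee_pos'];a=np.linspace(0,2*np.pi,40)
p=proj(s,np.c_[x+.011*np.cos(a),y+.011*np.sin(a),0*a+z-.124]);print(p.min(0),p.max(0))
"
```

```text
time_s: 7.65
ee_pos: [0.4772, 0.338, 0.2679]
eef_rot: [-3.141, -0.001, -3.123]
force: [0.1, -0.8, -3.0]
grip_width: 0.012
time_s: 8.25
ee_pos: [0.4782, 0.3364, 0.2039]
eef_rot: [3.141, 0.0, -3.124]
force: [0.1, -0.4, -2.5]
grip_width: 0.0119
shift [0.005 0.003 0.019] yaw now -179.01 twist -0.001
t 8.25 pos [0.4782 0.3364 0.2039] F [ 0.05 -0.35 -2.52] w 0.0119 q [ 0.55  0.39  1.44 -0.    1.3  -1.04]
[304.504 314.696] [314.8542 323.3715]
```

View pics/s4.png

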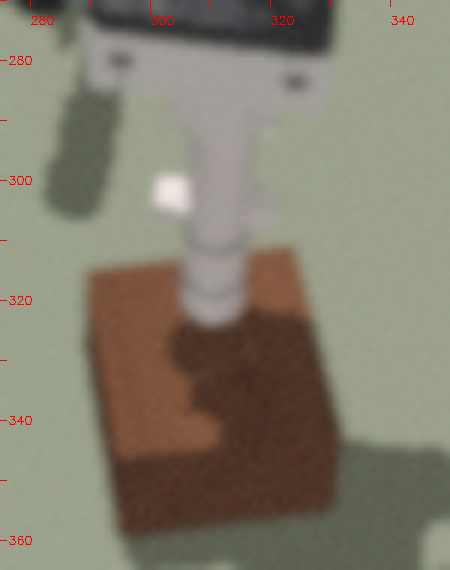

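View pics/t4.png

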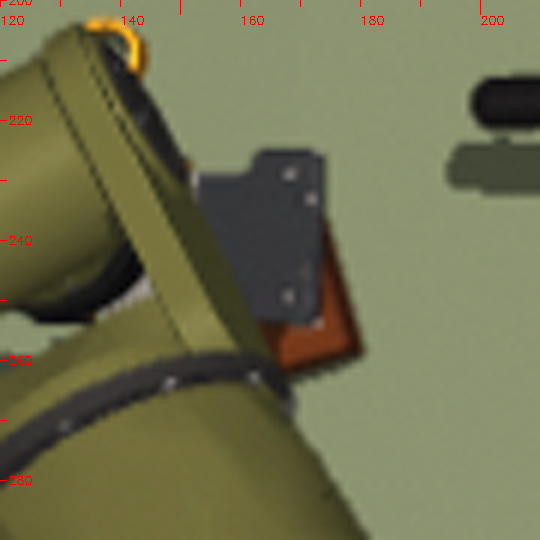

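```bash
python3 -m creep '[[[0,0.02,0.2],0,0],[[0,0.02,0.35],0,0],[[0,0.02,0.45],0,0],[[0,0.02,0.52],0,0],[[0,0.02,0.58],0,0],[[0,0.02,0.66],0,0],[[0,0.02,0.72],0,0]]'; python3 -c "
from h import *
go([.478,.3376,.134],181)"
```

```text
time_s: 9.05
ee_pos: [0.478, 0.3375, 0.1672]
eef_rot: [3.142, 0.0, -3.124]
force: [0.1, 0.5, -1.7]
grip_width: 0.0118
shift [-0.001  0.002  0.664] yaw now -178.99 twist 0.001
t 9.05 pos [0.478  0.3375 0.1672] F [ 0.1   0.47 -1.69] w 0.0118 q [ 0.55  0.43  1.48  0.    1.23 -1.04]
```

```bash
python3 -m creep '[[[0,0,0.1],0,0],[[0,0,0.2],0,0],[[0,0,0.3],0,0],[[0,0,0.4],0,0],[[0,0,0.5],0,0],[[0,0,0.56],0,0],[[0,0,0.62],0,0],[[0,0,0.64],0,0],[[0,0,0.64],0,0]]'; python3 -c "
from h import *
go([.478,.3376,.134],181)"
```

```text
time_s: 9.95
ee_pos: [0.478, 0.3375, 0.1354]
eef_rot: [-3.142, -0.0, -3.124]
force: [0.6, -0.0, -2.7]
grip_width: 0.0117
shift [-0.001  0.002  0.028] yaw now -178.99 twist 0.001
t 9.95 pos [0.478  0.3375 0.1354] F [ 0.58 -0.02 -2.67] w 0.0117 q [ 0.55  0.46  1.51  0.    1.17 -1.04]
```

Lower the last bit until contact, then release gently.

```bash
python3 -m creep '[[[0,0,0.02],0,0],[[0,0,0.04],0,0],[[0,0,0.05],0,0],[[0,0,0.05],0,0]]'; python3 -m creep '[[[0,0,0],0,0.3],[[0,0,0],0,0.4],[[0,0,0],0,0.5],[[0,0,0],0,0.5],[[0,0,0],0,0.5]]'; python3 -c "
from h import *
go([.478,.3376,.134],181)"
```

```text
time_s: 10.35
ee_pos: [0.4782, 0.3377, 0.1344]
eef_rot: [3.141, 0.001, -3.124]
force: [-2.9, -1.8, 8.8]
grip_width: 0.0117
time_s: 10.85
ee_pos: [0.4779, 0.3375, 0.1329]
eef_rot: [-3.142, -0.0, -3.124]
force: [0.3, 0.5, -0.1]
grip_width: 0.0458
shift [-0.001  0.002 -0.022] yaw now -178.99 twist 0.001
t 10.85 pos [0.4779 0.3375 0.1329] F [ 0.28  0.55 -0.06] w 0.0458 q [ 0.55  0.46  1.52  0.    1.16 -1.04]
```

```bash
python3 -m creep '[[[0,0,-0.2],0,0.5],[[0,0,-0.6],0,0.5],[[0,0,-1.1],0,0.5],[[0,0,-1.6],0,0.3],[[0,0,-2.0],0,0.1],[[0,0,-2.2],0,0]]';  python3 -c "
from h import *
from station import vision
for n in ('side','top'):
  c=vision.camera(n); np.savez('pics/%s5.npz'%n,**c)
s=load('pics/side5.npz');crop(s,265,180,345,365,3,'s5.png')
t=load('pics/top5.npz');crop(t,245,190,325,245,9,'t5.png')
go([.57,-.08,.2],91)
"
```

```text
time_s: 11.45
ee_pos: [0.4783, 0.3377, 0.2456]
eef_rot: [3.14, 0.003, -3.124]
force: [0.2, 0.2, -0.6]
grip_width: 0.0264
shift [-1.686 -8.386  0.881] yaw now -178.99 twist 11.251
t 11.55 pos [0.4782 0.3377 0.2444] F [ 0.98 -0.03  0.19] w 0.0184 q [ 0.55  0.36  1.39  0.    1.39 -1.04]
```

View pics/s5.png

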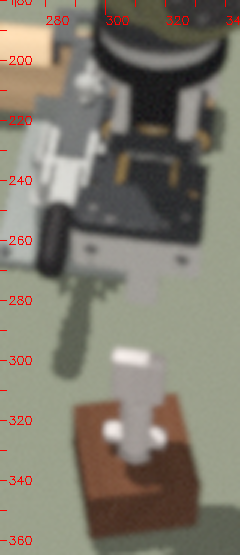

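View pics/t5.png

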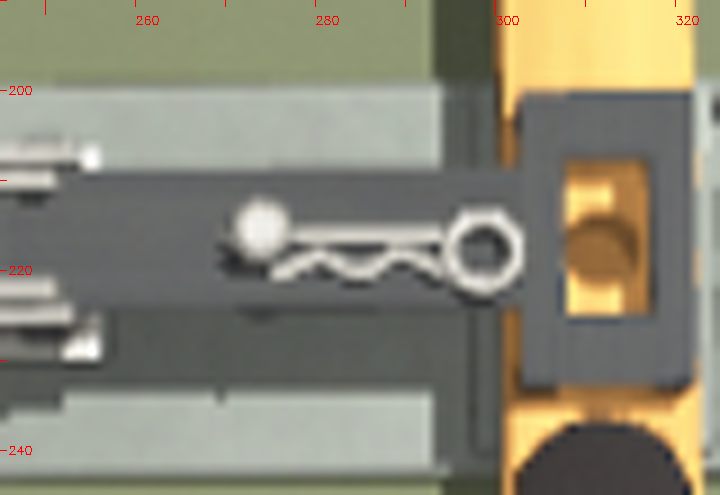

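The side view shows the gauge upright in the block hole, with the tab top at px (305,299) and the lugs at (307,325). The top view shows the clip lying straight, with the loop at (298,217) and the post at (273.5,215), and the slot is empty.

```bash
python3 -c "
from h import *
np.set_printoptions(precision=4,suppress=True)
t=load('pics/top5.npz')
print('loop c',atz(t,298.2,217.3,.112),'rear',atz(t,302.8,217.5,.109),'post',atz(t,273.6,214.8,.123),'slot',atz(t,311.9,215.9,.102), 'leg y', atz(t,290,215.2,.109))
s=load('pics/side5.npz');crop(s,270,175,330,225,10,'s5b.png')"
```

```text
loop c [ 0.5659 -0.0532  0.112 ] rear [ 0.566 -0.066  0.109] post [0.57   0.0146 0.123 ] slot [ 0.5719 -0.0916  0.102 ] leg y [ 0.5718 -0.0306  0.109 ]
```

View pics/s5b.png

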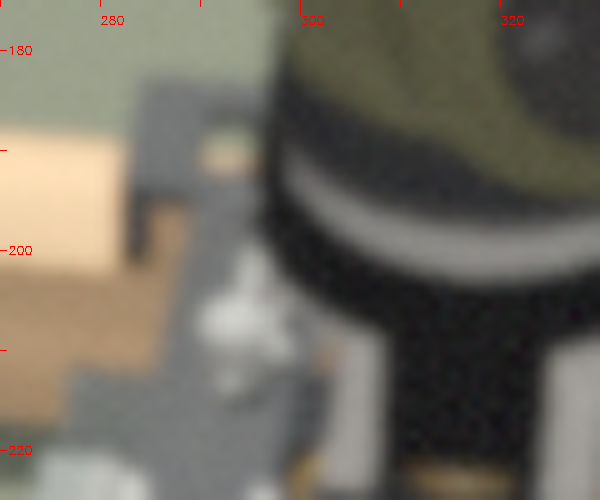

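```bash
python3 -c "
from h import *
go([.566,-.088,.2],91)"
```

```text
shift [-1.603 -8.544  0.881] yaw now -178.99 twist 11.251
t 11.55 pos [0.4782 0.3377 0.2444] F [ 0.98 -0.03  0.19] w 0.0184 q [ 0.55  0.36  1.39  0.    1.39 -1.04]
```

```bash
python3 -m creep '[[[-0.1,-0.4,0],0.8,0],[[-0.2,-1.1,0],1.8,0],[[-0.36,-1.9,0],2.8,0],[[-0.53,-2.8,0],3.8,0],[[-0.7,-3.7,0],4.8,0],[[-0.87,-4.6,0],5.8,0],[[-1.04,-5.5,0],6.8,0],[[-1.2,-6.4,0],7.8,0],[[-1.36,-7.2,0],8.8,0],[[-1.48,-7.9,0.2],9.8,0],[[-1.56,-8.3,0.5],10.8,0],[[-1.603,-8.544,0.8],11.25,0]]'; python3 -m creep '[[[0,0,0],0,0],[[0,0,0],0,0]]';python3 -c "
from h import *
go([.5655,-.088,.1235],91)"
```

```text
time_s: 12.75
ee_pos: [0.5653, -0.09, 0.2011]
eef_rot: [-3.14, -0.0, 1.581]
force: [-0.1, 0.4, 0.2]
grip_width: 0.0
time_s: 12.95
ee_pos: [0.5654, -0.0878, 0.2025]
eef_rot: [-3.14, -0.0, 1.59]
force: [0.4, -0.0, 0.4]
grip_width: 0.0005
shift [-0.004  0.005  1.58 ] yaw now 91.12 twist 0.015
t 12.95 pos [ 0.5654 -0.0878  0.2025] F [ 0.45 -0.02  0.36] w 0.0005 q [-0.22  0.37  1.48  0.    1.29 -0.24]
```

```bash
python3 -m creep '[[[0,0,0.4],0,0],[[0,0,0.8],0,0],[[0,0,1.15],0,0],[[0,0,1.4],0,0],[[0,0,1.5],0,0],[[0,0,1.56],0,0],[[0,0,1.58],0,0],[[0,0,1.58],0,0]]';python3 -c "
from h import *
go([.5655,-.075,.1235],91)
from station import vision
c=vision.camera('side'); np.savez('pics/side6.npz',**c); crop(c,250,140,350,240,6,'s6.png')
c=vision.camera('top'); np.savez('pics/top6.npz',**c); crop(c,250,180,330,240,8,'t6.png')"
```

```text
time_s: 13.75
ee_pos: [0.5659, -0.0882, 0.1245]
eef_rot: [3.141, 0.0, 1.589]
force: [-0.4, 0.3, 0.2]
grip_width: 0.0005
shift [ 0.264 -0.002  0.021] yaw now 91.02 twist 0.003
t 13.75 pos [ 0.5659 -0.0882  0.1245] F [-0.43  0.26  0.19] w 0.0005 q [-0.22  0.45  1.56  0.    1.13 -0.24]
```

View pics/s6.png

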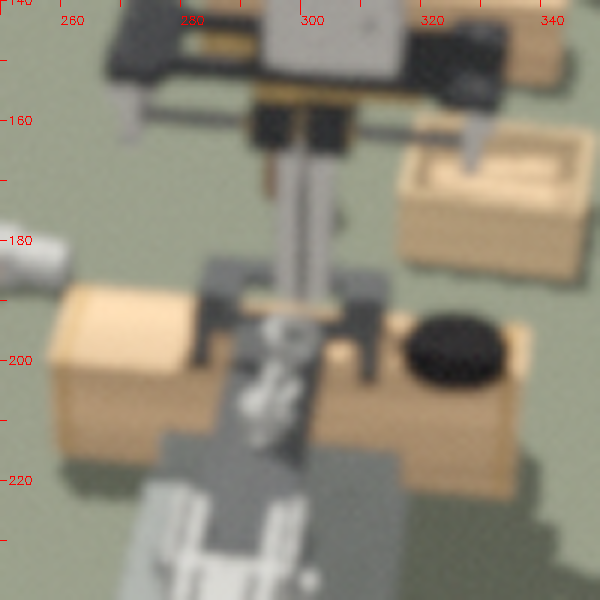

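View pics/t6.png

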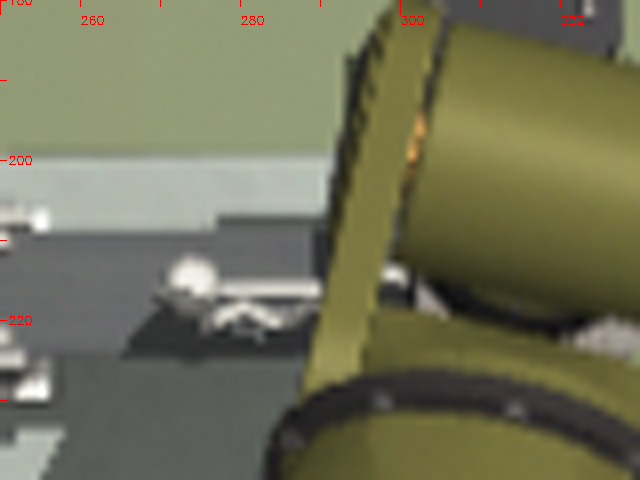

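```bash
python3 -c "
from h import *
s=load('pics/side6.npz')
print(proj(s,[[.5659,-.0532,.107],[.5715,-.0532,.107],[.5659,-.080,.1055],[.5704,.0146,.123]]))"
python3 -m creep '[[[0.1,0,0],0,0],[[0.18,0,0],0,0],[[0.24,0,0.01],0,0],[[0.28,0,0.01],0,0],[[0.32,0,0.01],0,0],[[0.32,0,0.01],0,0]]'
```

```text
[[297.86725177 194.72115642]
 [295.9086584  194.50899045]
 [299.31917517 189.53701255]
 [292.3430073  204.99647924]]
time_s: 14.45
ee_pos: [0.5654, -0.072, 0.1235]
eef_rot: [3.142, -0.0, 1.589]
force: [-0.6, -0.2, 0.7]
grip_width: 0.0002
```

```bash
python3 -m creep '[[[0.04,0,0],0,0],[[0.08,0,0],0,0],[[0.12,0,0],0,0]]'; python3 -m creep '[[[0.04,0,0],0,0],[[0.08,0,0],0,0]]';  python3 -m creep '[[[0.04,0,0],0,0],[[0.08,0,0],0,0]]'
```

```text
time_s: 14.75
ee_pos: [0.5652, -0.067, 0.1235]
eef_rot: [3.141, 0.002, 1.588]
force: [-0.2, -10.1, 1.0]
grip_width: 0.0005
time_s: 14.95
ee_pos: [0.5652, -0.0634, 0.1235]
eef_rot: [3.141, 0.002, 1.588]
force: [-1.6, -12.7, 0.4]
grip_width: 0.0008
time_s: 15.15
ee_pos: [0.5651, -0.0599, 0.1236]
eef_rot: [3.141, 0.003, 1.588]
force: [-0.8, -14.3, 1.4]
grip_width: 0.0004
```

```bash
python3 -c "
from h import *
go([.5655,-.044,.1235],91)
from station import vision
c=vision.camera('side'); np.savez('pics/side7.npz',**c); crop(c,270,170,330,220,10,'s7.png')
c=vision.camera('top'); np.savez('pics/top7.npz',**c); crop(c,250,195,310,235,12,'t7.png')"
```

```text
shift [0.317 0.013 0.001] yaw now 90.98 twist -0.002
t 15.15 pos [ 0.5651 -0.0599  0.1236] F [ -0.76 -14.29   1.45] w 0.0004 q [-0.17  0.44  1.58 -0.    1.12 -0.18]
```

View pics/s7.png

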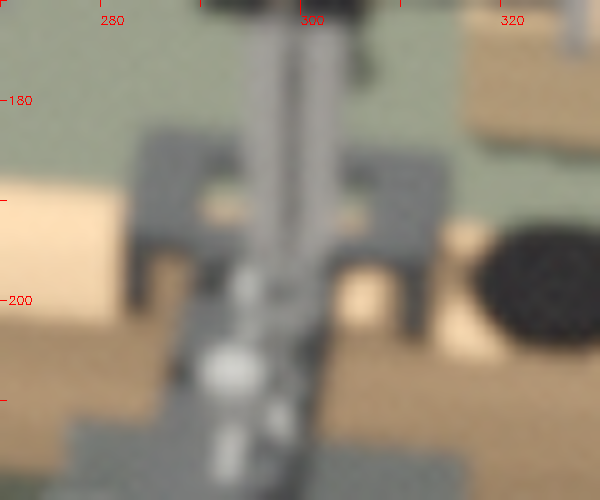

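View pics/t7.png

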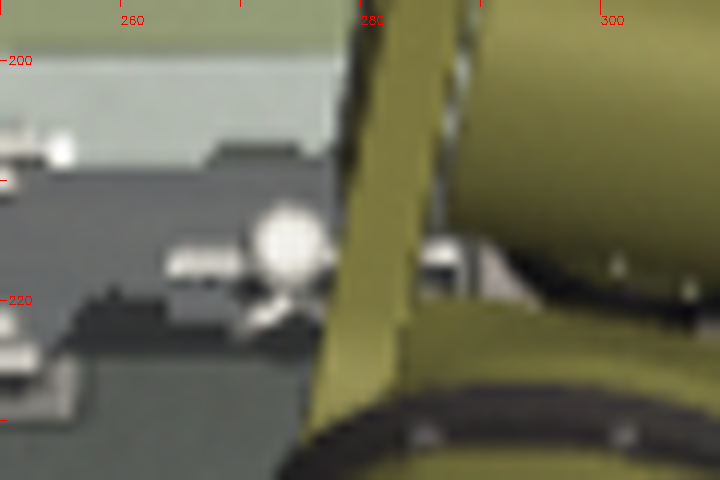

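```bash
python3 -c "
from h import *
t=load('pics/top7.npz')
print(atz(t,263.3,216.3,.109), atz(t,290/12+249.5,243/12+194.5,.123), atz(t,240/12+249.5,332/12+194.5,.107))"
```

```text
[0.56739347 0.04291857 0.109     ] [0.57017815 0.01439288 0.123     ] [0.55166522 0.02554689 0.107     ]
```

The top view shows the leg tip through the post at px (263,216) and the flare riding beside the post at (270.5,222). About 13 to 15 mm remain, so the clip is at the force peak and I keep pushing.

```bash
python3 -m creep '[[[0.03,0,0],0,0],[[0.06,0,0],0,0]]'; python3 -m creep '[[[0.04,0,0],0,0],[[0.06,0,0],0,0]]';  python3 -m creep '[[[0.03,0,0],0,0],[[0.05,0,0],0,0]]'
```

```text
time_s: 15.45
ee_pos: [0.5651, -0.0566, 0.1236]
eef_rot: [3.141, 0.002, 1.588]
force: [0.7, -11.0, 1.1]
grip_width: 0.0006
time_s: 15.65
ee_pos: [0.5651, -0.0531, 0.1236]
eef_rot: [3.141, 0.002, 1.588]
force: [-0.5, -8.0, 0.4]
grip_width: 0.0004
time_s: 15.85
ee_pos: [0.5651, -0.0506, 0.1237]
eef_rot: [3.141, 0.002, 1.588]
force: [-0.1, -7.3, -0.3]
grip_width: 0.0006
```

```bash
python3 -m creep '[[[0.02,0,0],0,0],[[0.04,0,0],0,0]]'; python3 -m creep '[[[0.02,0,0],0,0],[[0.03,0,0],0,0]]';  python3 -m creep '[[[0.0,0,0],0,0]]'; python3 -c "
from h import *
from station import vision
c=vision.camera('top'); np.savez('pics/top8.npz',**c); crop(c,240,195,300,235,12,'t8.png')"
```

```text
time_s: 16.05
ee_pos: [0.565, -0.0481, 0.1235]
eef_rot: [3.141, 0.001, 1.588]
force: [0.3, -2.3, 0.3]
grip_width: 0.0001
time_s: 16.25
ee_pos: [0.5648, -0.0459, 0.1234]
eef_rot: [-3.141, -0.0, 1.588]
force: [0.4, -0.4, 0.4]
grip_width: 0.0006
time_s: 16.35
ee_pos: [0.5648, -0.046, 0.1234]
eef_rot: [-3.141, -0.0, 1.589]
force: [0.0, -0.6, 0.3]
grip_width: 0.0009
```

View pics/t8.png

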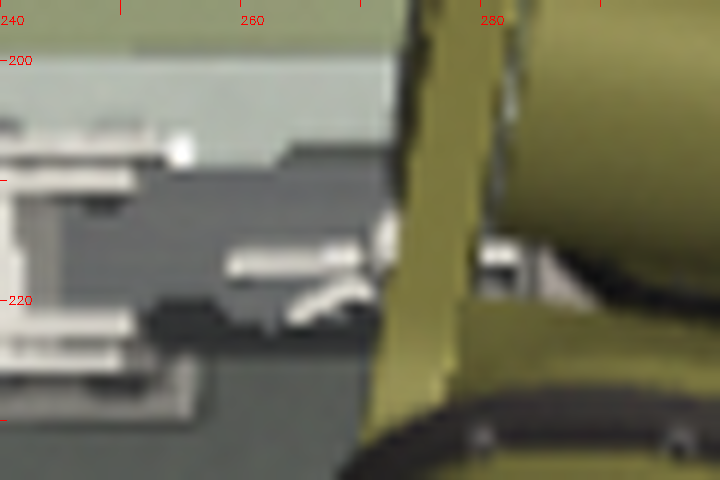

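```bash
python3 -c "
from h import *
t=load('pics/top8.npz')
print(atz(t,258.4,216.5,.109))"; python3 -m creep '[[[0.02,0,0],0,0],[[0.02,0,0],0,0]]'; python3 -m creep '[[[0.02,0,0],0,0],[[0.02,0,0],0,0]]'
```

```text
[0.56659437 0.05640173 0.109     ]
time_s: 16.6
ee_pos: [0.5648, -0.0454, 0.1234]
eef_rot: [-3.142, 0.0, 1.588]
force: [-0.7, -2.8, 0.0]
grip_width: 0.0006
time_s: 16.8
ee_pos: [0.5648, -0.0448, 0.1235]
eef_rot: [3.142, 0.001, 1.588]
force: [0.5, -6.1, -1.6]
grip_width: 0.0007
```

The force fell to about 0, with the tip 42.0 mm past the post, and then climbed to 6 N. The clip is home. I back off and look.

```bash
python3 -m creep '[[[-0.1,0,0],0,0],[[-0.25,0,0],0,0],[[-0.4,0,0],0,0],[[-0.45,0,-0.3],0,0],[[-0.45,0,-1.0],0,0],[[-0.45,0,-2.0],0,0],[[-1.5,0,-3.0],0,0],[[-2.5,0,-3.0],0,0],[[-3.5,0,-3.0],0,0],[[-4.0,0,-3.0],0,0]]'; python3 -c "
from h import *
from station import vision
c=vision.camera('side'); np.savez('pics/side9.npz',**c); crop(c,250,160,350,350,3,'s9.png')
c=vision.camera('top'); np.savez('pics/top9.npz',**c); crop(c,240,190,320,240,9,'t9.png'); cv2.imwrite('pics/t9f.png',c['img'][:,:,::-1])"
```

```text
time_s: 17.8
ee_pos: [0.568, -0.247, 0.2742]
eef_rot: [3.14, 0.0, 1.588]
force: [-0.2, 0.0, -0.5]
grip_width: 0.0005
```

View pics/s9.png

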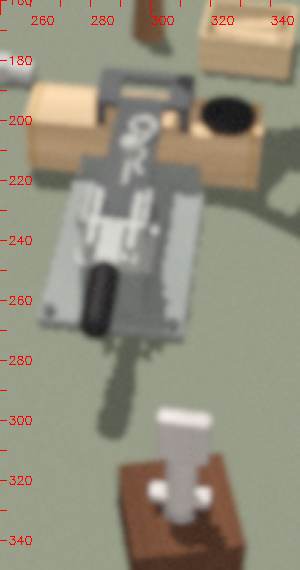

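View pics/t9.png

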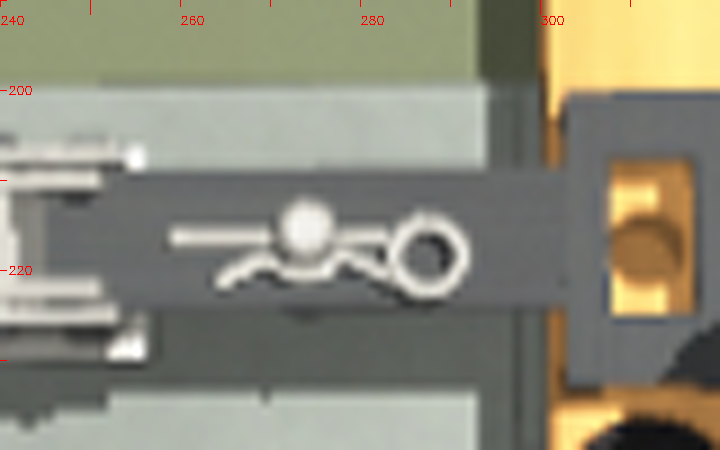

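View pics/t9f.png

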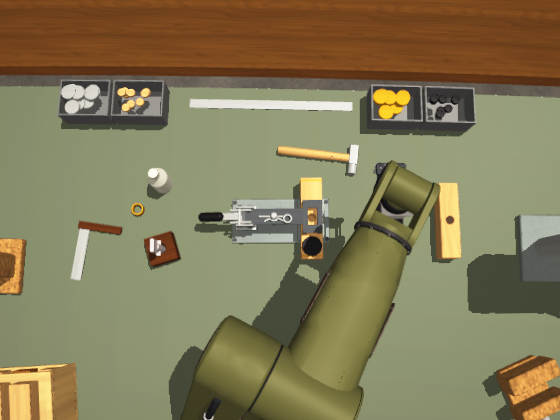

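```bash
python3 -m creep '[[[0,0,0],0,0],[[0,0,0],0,0],[[0,0,0],0,0]]'; python3 -c "
from h import *
np.set_printoptions(precision=4,suppress=True)
t=load('pics/top9.npz');s=load('pics/side9.npz')
print('tip',atz(t,258.4,215.8,.109),'post',atz(t,273.5,214.8,.123),'rear',atz(t,291.8,217.9,.109))
print('gauge tab top side', atz(s,184/3+249.5,418/3+159.5,.154))
go([.5,0,.3])
from station import ctrl
print(ctrl.hand_in())"
```

```text
time_s: 18.2
ee_pos: [0.5685, -0.2432, 0.2736]
eef_rot: [3.141, -0.0, 1.59]
force: [-0.5, -0.2, -0.1]
grip_width: 0.0006
tip [0.5685 0.0564 0.109 ] post [0.57   0.0148 0.123 ] rear [ 0.5643 -0.0357  0.109 ]
gauge tab top side [0.4778 0.3416 0.154 ]
shift [ 4.889 -1.278 -0.528] yaw now 91.09 
t 18.2 pos [ 0.5685 -0.2432  0.2736] F [-0.47 -0.25 -0.06] w 0.0006 q [-0.46  0.43  1.24  0.    1.48 -0.48]
the job is handed in; nothing more can be done
None
```

Both steps are done, and I handed the job in at 18.2 s of the 51 s allowed; the hand-in gives no verdict.

- **Gauge:** I gripped the tab, lifted the gauge 3 mm, turned it about 58° and drew it up through the slot. The force stayed at its 3 to 4 N weight the whole way. It stands upright in the block, and the foot met the bottom of the hole about 10 mm above the bench. In the last side picture the tab top reads about 4 mm off the hole axis in y and under 1 mm in x, from a blurred reading; the limit is 8 mm at the foot.
- **Clip:** I pushed the loop along the arm until the leg snapped over the post.
    - **Force:** The push peaked at about 14 N, a little above the 8 to 12 N given. It then dropped to about 0.5 N and climbed to 6 N just past home, where I stopped.
    - **Position:** The last top picture shows the sprung leg bowed round the post. The leg tip measures 41.6 mm past the post (42 when home) and the loop's rear 50.5 mm behind it (51 when home).
- **Rest of the scene:** The last overview shows no bystander displaced, though the arm hid the hornbeam peg and the peg tray. The gripper was clear of everything at hand-in.

The two cameras disagreed by 2 to 3 mm on the block hole's position. I used a point between their readings, and the gauge went in without binding.

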